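Clamp a spectacle front in its riveting jig

TASK

One of the two beech jigs holds a spectacle front under its clamp. Turn that jig's black bar knob clockwise (seen from above) until it suddenly becomes stiff, then give it a further 30 degrees, no more, and let go of it without turning it back. Do not turn the knob of the empty jig, and leave the spectacle front lying where it is.

Things in the scene. Friction and masses are not known exactly. Their poses are not given: they have to be found in the camera images.
- clamp_knob_grip (a point): Loaded jig's knob: black upright bar 48 x 14 x 36 mm high on a round foot (40 mm wide, 8 high). Point on its vertical turning axis, mid-bar, 14 mm below the bar's top, 22 above the foot, about 85 above the table; x along the bar, z up. Turns lightly (0.05 N m) clockwise for 8 to 50 degrees, then bites: about 0.4 N m while turning, over 0.2 when stopped. Stays where left. Pinch the bar's 14 mm from above.
- collar (a joint): Brass collar (64 mm wide, 5 thick, pointer tab 12 mm) under the clamp knob's foot, same axis; rad, clockwise. It stays at 0 until the screw bites, then turns with the knob: it shows the extra turn (0.52 = 30 degrees). It does not follow the knob back. Its tab starts at one dark line on the fixed aluminium disc below; the second line is 30 degrees clockwise.
- glasses: Dark tortoiseshell spectacle front, 136 mm wide (y), 48 tall (x), 6 thick, loose, lying between six locating pins on the loaded jig (beech plate 140 x 162 x 18 mm). Origin: its underside, mid-width, mid-height, near the bridge under the clamp's rubber pad. The clamp knob's axis is 75 mm from it along its -x.
- spare_knob (a joint): Turn in rad, clockwise positive, of the same kind of knob on the empty jig beside it; 0 at the start. It is to be left alone.
There are look-alikes about, which are no part of the job. Leave any blue look-alike of the glasses alone.

How it is judged (in metres and radians):
At the end, for the whole second after the job is handed in: The collar under the loaded jig's knob has turned 30 degrees past the bite, give or take 12 (0.31 to 0.74 rad), and the knob has not been turned back: its bar is within 50 degrees of the spectacle front's x axis (60 as it bites, about 30 after the extra turn) (value of joint collar between 0.31 and 0.74 rad and angle between the x axis of clamp_knob_grip and the x axis of glasses, either way round below 0.87 rad); the robot touches nothing.
It fails at once if the knob of the empty jig is turned by more than 0.2 rad (value of joint spare_knob above 0.2 rad or value of joint spare_knob below -0.2 rad).
It fails at once if the spectacle front is shifted by more than 15 mm (distance of glasses from where it was at the start of the episode above 0.015 m).
It also fails if it takes over 43 s, if anything falls off the work surface, if the arm or the gripper's body presses on something with over 40 N, if the wrist force passes 120 N, or if a joint passes its speed limit or range.

ROBOT

A 7-joint arm with a two-finger parallel gripper is mounted at the origin on the work surface. World frame = base frame: x ahead of the robot, y to its left, z up, the work surface at z = 0. Lengths are in mm, angles in rad, forces in N, time in s.
With the tool pointing down it reaches from about 400 to 875 mm from the base axis. Payload 4.4 kg.
Tool frame: the origin (TCP) lies at the very end of the fingers, on their centre line; the grasp point (between the pads) lies 19 mm behind it; z points along the fingers, y is the line along which they close (so a half turn about z gives the same grasp; the last joint's range is limited). The gripper opens to 85 mm and grips with 20 to 120 N. Pads are 22 mm wide; open, the fingers measure 114 mm over their backs; the gripper's body (76 mm by 85 mm) begins 54 mm behind the grasp point. The pads swing forward as they close: fully open they stand 13 mm farther back than shut.
Start: joints at [-1.298, 0.628, 0.038, 1.517, -0.027, 0.996, -0.02], TCP at [216.008, 613.073, 231.313] pointing down, gripper open.
Joint ranges: [-3.06, 3.06], [-0.37, 2.12], [-1.25, 1.32], [0.18, 2.47], [-1.1, 4.24], [0.23, 1.98], [-2.94, 2.94]. Speed limits (rad/s): [2.57, 2.57, 3.14, 3.14, 3.14, 3.14, 3.14].

INTERFACE

Orientations are given as [roll, pitch, yaw] about the fixed x, y, z axes, in that order (R = Rz(yaw) Ry(pitch) Rx(roll)).
In Python, from cell import monitor, viewer, workorder gives the robot as it stands.
- The arm moves only by the tool arm_command, never from a script. Its argument "series" is one flat list of numbers, 5 for each row, row after row: the opening in per cent of the stroke, from 0 (shut) to 100 (fully open), then the shift along the tool's x, y, z in cm, then the turn about the tool's z in degrees. In form: [claw, x, y, z, roll, claw, x, y, z, roll, ...]. A call has exactly 5 rows; each row is the pose to reach, as a shift and turn from the pose commanded when the call began, along the tool's axes at that moment; what a row does not reach only later rows make up. A row lasts 1/12 s, in which the tool goes at most 41.7 mm and 7.16 degrees, less where a joint would pass 70% of its speed; a pose out of reach is approached as far as the arm can. A call with a gripper value outside its range is refused whole. The fingers move at their own pace and stop on an object; the grip force is fixed at half the most. Time passes only in rows, so rows that repeat a pose let the fingers close, or fill a call up. It gives the time, the measured TCP pose, the force, the opening and the grip force at its end, in the units of the state.
- monitor.read_state(): the state, without advancing time (a new reading comes with each control period).
- viewer.get_image(name): name is "scene" or "top" or "wrist"; returns (picture, depth): 480x640x3 uint8, red, green, blue; 480x640 float32, mm along the optical axis (not along the pixel's ray), 0 where there is no reading.
- viewer.camera_model(name): a dict with "mtx" (3x3 intrinsics, pixels), "dist_coeffs" ([k1, k2, p1, p2, k3] as OpenCV has them; the pictures are not rectified), "R" (3x3) and "t" (3): a world point X has camera coordinates R X + t. Camera axes: x right, y down, z forward; pixel columns grow to the right and rows downward; lengths in mm; the calibration is good to about 2 mm. A picture is of the moment at which its call begins: read the wrist's pose just before it. camera_model takes no time and is no camera call; for the wrist camera it gives the pose at the moment of the call.
- workorder.finish_job(): hands the job in; it is judged then, once.
The state is a dict: "clock": time; "qpos": joint angles; "qd": joint speeds; "tau": joint torques, N m; "eef_pos": TCP position; "tool_rot": TCP orientation; "force": force on the tool from outside, world axes, zero at the start; "torque": the same for the moment, N m; "width": finger opening in mm; "gripper_force": force on a finger pad.
Only numpy, scipy, OpenCV 4.12 (cv2) and the standard library are available. Lean on these libraries where they do the work, as an engineer would, in place of code of your own. Each camera call takes 0.05 s, during which the arm holds its last target. There are 200 camera calls.

## Working session

There is one attempt and no reset: what is moved stays moved. The work goes in short steps, Python scripts to look and compute and a tool call to move; the robot and the scene stay as the last step left them, time stands still between calls to the robot, and variables do not carry over. Pictures are saved under pics/ and viewed, at most 10 in all, crops included, and the job is handed in when it is done.

Besides the shell and the picture viewer there is one more tool, called after "Emit:" as name(argument=value, ...) on one line, values as JSON. arm_command: Moves the arm, as the interface text tells. Its arguments: {"type":"object","properties":{"series":{"type":"array","items":{"type":"number"}}},"required":["series"]}

```bash
mkdir -p pics; python3 - <<'E'
from cell import monitor, viewer
import cv2, numpy as np
s=monitor.read_state();print(s)
ims=[]
for n in("scene","top"):
    p,d=viewer.get_image(n);np.save(f'pics/{n}.npy',d);cv2.imwrite(f'pics/{n}.png',p[:,:,::-1])
    m=viewer.camera_model(n);print(n,m)
E
```

```text
{'clock': 0.0, 'qpos': array([-1.2977641 ,  0.62932764,  0.03847192,  1.51835459, -0.02703334,
        0.99627359, -0.02002695]), 'qd': array([-0.00193695,  0.00048487, -0.00114008, -0.00155811, -0.00024263,
       -0.00021226,  0.00014577]), 'tau': array([-4.20645620e-04, -5.63391173e+01,  1.22575365e+00, -1.93449676e+01,
        1.09218486e-02,  1.05280746e-02, -1.89421803e-05]), 'eef_pos': array([215.82852459, 612.47791412, 230.40587985]), 'tool_rot': array([-3.13974820e+00,  1.26749347e-05,  2.80269140e+00]), 'force': array([0.29197777, 0.33680369, 0.48473191]), 'torque': array([ 0.02070052, -0.03643233,  0.03171168]), 'gripper_force': 0.0, 'width': 85.42076742495767}
scene {'mtx': array([[479.56517333,   0.        , 320.10586351],
       [  0.        , 479.56517333, 249.74501997],
       [  0.        ,   0.        ,   1.        ]]), 'dist_coeffs': array([-0.06268945,  0.        ,  0.        ,  0.        ,  0.        ]), 'R': array([[ 0.40915785,  0.91241091,  0.00980702],
       [ 0.60913864, -0.26512588, -0.74743454],
       [-0.67936733,  0.31179255, -0.66426308]]), 't': array([-199.25526136, -217.13256903, 1150.1979036 ])}
top {'mtx': array([[505.25941198,   0.        , 315.27304099],
       [  0.        , 505.25941198, 241.38517665],
       [  0.        ,   0.        ,   1.        ]]), 'dist_coeffs': array([-0.11804202,  0.        ,  0.        ,  0.        ,  0.        ]), 'R': array([[ 0.02540807, -0.99935424, -0.02540731],
       [-0.98926685, -0.02147703, -0.14453314],
       [ 0.14389414,  0.02880691, -0.98917372]]), 't': array([ 11.45808576, 464.61416035, 879.03447406])}
```

View pics/top.png

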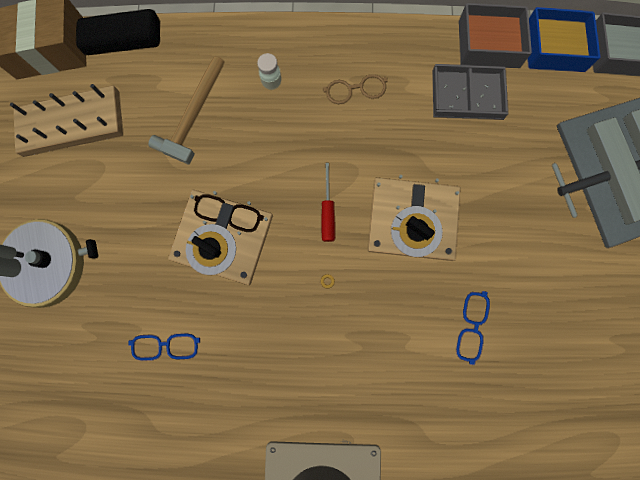

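View pics/scene.png

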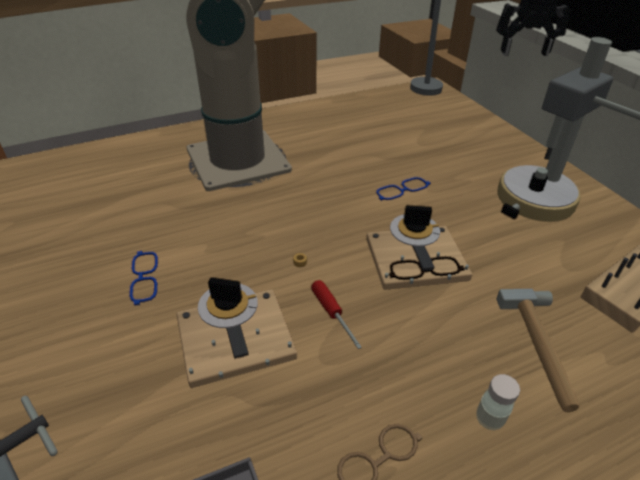

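The loaded jig is at about (215,235) in the top view and (418,245) in the scene view. Next I'll enlarge both knobs.

```bash
python3 - <<'E'
import cv2, numpy as np
a=cv2.imread('pics/top.png')[185:290,160:280]; b=cv2.imread('pics/scene.png')[190:290,365:470]
f=lambda i:cv2.resize(i,(400,400*i.shape[0]//i.shape[1]),interpolation=cv2.INTER_CUBIC)
a,b=f(a),f(b);h=max(a.shape[0],b.shape[0])
o=np.zeros((h,800,3),np.uint8);o[:a.shape[0],:400]=a;o[:b.shape[0],400:]=b
cv2.imwrite('pics/c1.png',o);print(o.shape)
E
```

```text
(380, 800, 3)
```

View pics/c1.png

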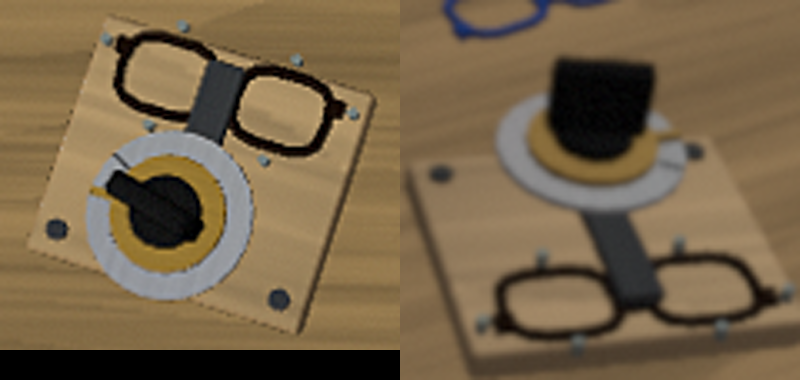

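The left crop shows the knob's bar running from about (115,180) to (200,232), with the collar tab at (97,190) and the second line at (122,158). The bar's top edge in the scene view runs from (558,60) to (655,67). I'll get the bar's pose from the two depth views.

```bash
cat > h.py <<'E'
import cv2, numpy as np
def cloud(d,m,box):
    x0,y0,x1,y1=box
    u,v=np.meshgrid(np.arange(x0,x1),np.arange(y0,y1));z=d[y0:y1,x0:x1].ravel()
    n=cv2.undistortPoints(np.stack([u.ravel(),v.ravel()],1).astype(float)[:,None],m['mtx'],m['dist_coeffs'])[:,0]
    P=np.c_[n,np.ones(len(n))]*z[:,None]
    return ((P-m['t'])@m['R'])
E
python3 - <<'E'
from h import *
from cell import viewer
for n,box in(("top",(185,222,240,278)),("scene",(385,195,450,250))):
    m=viewer.camera_model(n);d=np.load(f'pics/{n}.npy');im=cv2.imread(f'pics/{n}.png')
    P=cloud(d,m,box);c=im[box[1]:box[3],box[0]:box[2]].reshape(-1,3).max(1)
    dark=(c<50)
    print(n,np.percentile(P[dark,2],[5,25,50,75,90,95,99]).round(1))
    Q=P[dark&(P[:,2]>75)&(P[:,2]<115)]
    print(len(Q),Q.mean(0).round(1),cv2.minAreaRect(Q[:,:2].astype(np.float32)))
    T=Q[Q[:,2]>94];print(len(T),T.mean(0).round(1),cv2.minAreaRect(T[:,:2].astype(np.float32)))
    # foot/disc
    col=im[box[1]:box[3],box[0]:box[2]].reshape(-1,3).astype(int)
    b=(col[:,2]-col[:,0]>60)&(P[:,2]>30); print('brass',b.sum(),P[b].mean(0).round(1),cv2.minEnclosingCircle(P[b][:,:2].astype(np.float32)))
    # glasses arms etc.: all
m=viewer.camera_model("top")
d=np.load('pics/top.npy')
# corner pixels of plate (top face) for jig axes
cor=np.array([[192,190],[272,213],[249.5,284],[169,257],[165/3.333+160,212/3.333+185],[160+97/3.333,185+190/3.333],[160+122/3.333,185+158/3.333]])
for h in(18,55):
    n=cv2.undistortPoints(cor[:,None],m['mtx'],m['dist_coeffs'])[:,0]
    r=np.c_[n,np.ones(len(n))]@m['R'];C=-m['R'].T@m['t']
    print(h,(C+r*((h-C[2])/r[:,2])[:,None]).round(1).tolist())
E
```

```text
top [ 25.4  63.7  71.3  99.8 101.2 101.9 102.9]
239 [442.  206.2  98.4] ((443.45953369140625, 209.3104705810547), (47.22105407714844, 14.024076461791992), 60.57760238647461)
216 [443.  208.   99.8] ((443.4889221191406, 209.37496948242188), (47.07661437988281, 14.008110046386719), 60.538639068603516)
brass 523 [441.2 204.4  69.8] ((394.7742919921875, 123.63611602783203), 141.76931762695312)
scene [ 60.6  66.9  79.8  92.6  98.4  99.3 100.2]
355 [448.  206.9  89.4] ((446.08282470703125, 207.68670654296875), (46.18324661254883, 13.016857147216797), 64.37725067138672)
133 [446.5 207.3  97.6] ((446.03375244140625, 207.48211669921875), (45.825965881347656, 12.986543655395508), 65.68934631347656)
brass 205 [455.7 202.6  54.9] ((447.5208435058594, 215.23875427246094), 37.128639221191406)
18 [[559.8, 258.9, 18.0], [518.1, 104.7, 18.0], [385.2, 141.1, 18.0], [431.2, 294.7, 18.0], [448.7, 218.7, 18.0], [460.3, 258.1, 18.0], [478.7, 244.9, 18.0]]
55 [[550.7, 248.4, 55.0], [510.7, 100.4, 55.0], [383.1, 135.2, 55.0], [427.3, 282.7, 55.0], [444.1, 209.7, 55.0], [455.1, 247.5, 55.0], [472.8, 234.9, 55.0]]
```

Emit:
arm_command(series=[50,-1.8,-3.5,0,7,50,-3.6,-7,0,14,50,-5.4,-10.4,0,21,50,-7.2,-13.9,0,28,50,-9,-17.3,0,35])

```text
clock: 0.52
eef_pos: [243.2, 417.7, 231.0]
tool_rot: [-3.141, 0.0, 2.186]
force: [0.5, 0.1, 0.5]
width: 42.6
gripper_force: 0.0
```

```bash
cat >> h.py <<'E'
def togo(x,y,z,yawdeg):
    from cell import monitor
    s=monitor.read_state();p=s['eef_pos'];r=s['tool_rot']
    from scipy.spatial.transform import Rotation as Ro
    d=Ro.from_euler('xyz',r).as_matrix().T@(np.array([x,y,z])-p)
    print('t',s['clock'],'pos',p.round(1),'rot',np.degrees(r).round(1),'cm',(d/10).round(2),'roll',round((np.degrees(r[2])-yawdeg+180)%360-180,1),'j7',s['qpos'][6].round(2),'F',s['force'].round(1),'T',s['torque'].round(2),s['width'].round(1))
E
python3 -c "
from h import *
togo(444.5,208.5,150,61.5)"
```

```text
Traceback (most recent call last):
  File "h.py", line 13, in togo
    print('t',s['clock'],'pos',p.round(1),'rot',np.degrees(r).round(1),'cm',(d/10).round(2),'roll',round((np.degrees(r[2])-yawdeg+180)%360-180,1),'j7',s['qpos'][6].round(2),'F',s['force'].round(1),'T',s['torque'].round(2),s['width'].round(1))
                                                                                                                                                                                                                              ^^^^^^^^^^^^^^^^
AttributeError: 'float' object has no attribute 'round'
```

```bash
sed -i "s/s\['width'\].round(1)/round(s['width'],1)/" h.py; python3 -c "
from h import *
togo(444.5,208.5,150,61.5)"
```

```text
t 0.5167 pos [243.2 417.7 231. ] rot [-180.     0.   125.2] cm [-28.7    4.38   8.1 ] roll 63.7 j7 -0.36 F [0.5 0.1 0.5] T [ 0.04 -0.1  -0.01] 42.6
```

Emit:
arm_command(series=[50,-4,0.6,0,7,50,-8,1.2,0,14,50,-12,1.8,0,21,50,-16,2.4,0,28,50,-20,3,0,35])

```text
clock: 0.93
eef_pos: [384.9, 273.3, 231.4]
tool_rot: [-3.141, -0.0, 1.576]
force: [0.2, 0.7, 0.0]
width: 42.8
gripper_force: 0.0
```

```bash
python3 -c "
from h import *
togo(444.5,208.5,150,61.5)"
```

```text
t 0.9333 pos [384.9 273.3 231.4] rot [-180.    -0.    90.3] cm [-6.51  5.93  8.13] roll 28.8 j7 -0.43 F [0.2 0.7 0. ] T [0.01 0.01 0.  ] 42.8
```

Emit:
arm_command(series=[50,-2.2,2,1,7,50,-4.4,4,2,14,50,-6.5,5.9,3,21,50,-6.5,5.9,4,28.8,50,-6.5,5.9,4,28.8])

```text
clock: 1.35
eef_pos: [443.6, 208.2, 189.6]
tool_rot: [-3.141, 0.004, 1.071]
force: [-0.3, 0.0, -0.5]
width: 42.8
gripper_force: 0.0
```

```bash
python3 - <<'E'
from h import *
from cell import viewer
togo(444.5,208.5,150,61.5)
m=viewer.camera_model("wrist");p,d=viewer.get_image("wrist")
cv2.imwrite('pics/w1.png',p[:,:,::-1]);np.save('pics/w1.npy',d)
X=np.array([[444.5,208.5,99],[444.5,208.5,55.]])
print(cv2.projectPoints(X,cv2.Rodrigues(m['R'])[0],m['t'],m['mtx'],m['dist_coeffs'])[0][:,0])
P=cloud(d,m,(0,0,640,480));im=p.reshape(-1,3)
k=(im.max(1)<60)&(abs(P[:,2]-99)<6)&(np.hypot(P[:,0]-444,P[:,1]-208)<40)
if k.sum()>10: print(k.sum(),P[k].mean(0),cv2.minAreaRect(P[k][:,:2].astype(np.float32)))
E
```

```text
t 1.35 pos [443.6 208.2 189.6] rot [-179.9    0.2   61.4] cm [0.08 0.07 3.96] roll -0.1 j7 -0.61 F [-0.3  0.  -0.5] T [0.02 0.03 0.02] 42.8
[[317.10379297 245.23106527]
 [317.10881635 230.41703275]]
18 [436.87847022 194.145001    98.39559124] ((438.3518371582031, 198.32476806640625), (19.106197357177734, 12.515336990356445), 60.73600769042969)
```

View pics/w1.png

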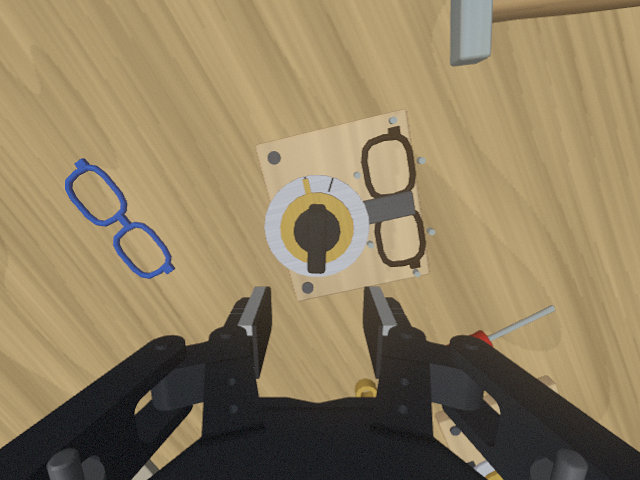

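The bar lies vertically between the fingers in the image, from (317,205) to (316,272), with the tab at (305,185) and the second line at (331,185). It is aligned within about 1° and sits about 2.5 mm along tool +x. I'll descend.

Emit:
arm_command(series=[50,0.2,0,3,0,50,0.2,0,6,0,50,0.2,0,9,0,50,0.2,0,11,0,50,0.2,0,12,0])

```text
clock: 1.82
eef_pos: [442.7, 213.3, 69.5]
tool_rot: [-3.138, 0.002, 1.084]
force: [0.3, 0.7, 0.9]
width: 42.4
gripper_force: 0.0
```

Emit:
arm_command(series=[10,0,0,0,0,0,0,0,0,0,0,0,0,0,0,0,0,0,0,0,0,0,0,0,0])

```text
clock: 2.23
eef_pos: [445.5, 212.8, 72.4]
tool_rot: [3.14, -0.002, 1.079]
force: [0.7, -0.5, 1.1]
width: 13.0
gripper_force: 61.4
```

```bash
python3 -c "
from h import *
togo(445.3,210.2,69,61.5)"
```

```text
t 2.2333 pos [445.5 212.8  72.4] rot [ 1.799e+02 -1.000e-01  6.180e+01] cm [-0.24  0.11  0.34] roll 0.3 j7 -0.47 F [ 0.7 -0.5  1.1] T [ 0.15 -0.04  0.02] 13.0
```

Emit:
arm_command(series=[35,0,0,0,0,35,-0.25,0,0.2,0,0,-0.25,0,0.2,0,0,-0.25,0,0.2,0,0,-0.25,0,0.2,0])

```text
clock: 2.65
eef_pos: [443.7, 209.5, 69.5]
tool_rot: [3.141, 0.0, 1.078]
force: [-0.0, -2.2, 4.1]
width: 13.0
gripper_force: 58.7
```

Emit:
arm_command(series=[0,0,0,0,1.5,0,0,0,0,3,0,0,0,0,5,0,0,0,0,5,0,0,0,0,5])

```text
clock: 3.07
eef_pos: [443.7, 209.5, 69.5]
tool_rot: [3.141, 0.0, 0.989]
force: [-1.9, -2.6, 5.7]
width: 13.3
gripper_force: 59.1
```

```bash
python3 -c "
from h import *
togo(445.3,210.2,69,61.5)"
```

```text
t 3.0667 pos [443.7 209.5  69.5] rot [180.    0.   56.7] cm [0.15 0.1  0.05] roll -4.8 j7 -0.52 F [-1.9 -2.6  5.7] T [-0.51  0.25 -0.02] 13.3
```

Emit:
arm_command(series=[0,0,0,0,1.5,0,0,0,0,3,0,0,0,0,4.5,0,0,0,0,6,0,0,0,0,6])

```text
clock: 3.48
eef_pos: [443.6, 209.6, 69.5]
tool_rot: [3.141, 0.0, 0.883]
force: [-2.0, -2.4, 6.1]
width: 12.9
gripper_force: 59.1
```

```bash
python3 -c "
from h import *
togo(445.3,210.2,69,61.5)"
```

```text
t 3.4833 pos [443.6 209.6  69.5] rot [180.    0.   50.6] cm [0.15 0.09 0.05] roll -10.9 j7 -0.59 F [-2.  -2.4  6.1] T [-0.46  0.2  -0.06] 12.9
```

Emit:
arm_command(series=[0,0,0,0,0.6,0,0,0,0,1.2,0,0,0,0,1.8,0,0,0,0,2.4,0,0,0,0,3])

```text
clock: 3.9
eef_pos: [443.6, 209.6, 69.5]
tool_rot: [3.141, 0.0, 0.832]
force: [-0.9, -1.6, 5.8]
width: 13.1
gripper_force: 59.1
```

```bash
python3 -c "
from h import *
togo(445.3,210.2,69,61.5)"
```

```text
t 3.9 pos [443.6 209.6  69.5] rot [180.    0.   47.7] cm [0.16 0.09 0.05] roll -13.8 j7 -0.63 F [-0.9 -1.6  5.8] T [-0.45  0.24  0.01] 13.1
```

Emit:
arm_command(series=[0,0,0,0,0.6,0,0,0,0,1.2,0,0,0,0,1.8,0,0,0,0,2.4,0,0,0,0,3])

```text
clock: 4.32
eef_pos: [443.6, 209.6, 69.5]
tool_rot: [3.141, 0.0, 0.78]
force: [-0.1, -2.2, 7.1]
width: 13.1
gripper_force: 59.1
```

```bash
python3 -c "
from h import *
togo(445.3,210.2,69,61.5)"
```

```text
t 4.3167 pos [443.6 209.6  69.5] rot [180.    0.   44.7] cm [0.17 0.08 0.05] roll -16.8 j7 -0.66 F [-0.1 -2.2  7.1] T [-0.39  0.26  0.02] 13.1
```

Emit:
arm_command(series=[0,0,0,0,0.6,0,0,0,0,1.2,0,0,0,0,1.8,0,0,0,0,2.4,0,0,0,0,3])

```text
clock: 4.73
eef_pos: [443.6, 209.7, 69.5]
tool_rot: [3.141, 0.0, 0.729]
force: [-2.1, -2.7, 6.4]
width: 13.2
gripper_force: 59.1
```

```bash
python3 -c "
from h import *
togo(445.3,210.2,69,61.5)"
```

```text
t 4.7333 pos [443.6 209.7  69.5] rot [180.    0.   41.8] cm [0.16 0.07 0.05] roll -19.7 j7 -0.69 F [-2.1 -2.7  6.4] T [-0.47  0.24  0.38] 13.2
```

Torque jumped to 0.38 N m between 44.7° and 41.8°, so the bite is at about 43°. I'll turn a further 28°.

Emit:
arm_command(series=[0,0,0,0,1.8,0,0,0,0,3.6,0,0,0,0,5.4,0,0,0,0,7.2,0,0,0,0,9])

```text
clock: 5.15
eef_pos: [443.5, 209.7, 69.5]
tool_rot: [3.141, 0.0, 0.571]
force: [-1.5, -2.3, 6.2]
width: 13.2
gripper_force: 59.1
```

Emit:
arm_command(series=[0,0,0,0,1.8,0,0,0,0,3.6,0,0,0,0,5.4,0,0,0,0,7.2,0,0,0,0,9])

```text
clock: 5.57
eef_pos: [443.5, 209.8, 69.5]
tool_rot: [3.141, 0.0, 0.414]
force: [-0.5, -2.4, 6.4]
width: 12.9
gripper_force: 59.1
```

```bash
python3 - <<'E'
from h import *
from cell import viewer
togo(445.3,210.2,69,13.5)
p,d=viewer.get_image("wrist");cv2.imwrite('pics/w2.png',p[:,:,::-1])
E
```

```text
t 5.5667 pos [443.5 209.8  69.5] rot [180.    0.   23.7] cm [0.18 0.03 0.05] roll 10.2 j7 -0.91 F [-0.5 -2.4  6.4] T [-0.42  0.28  0.41] 12.9
```

View pics/w2.png

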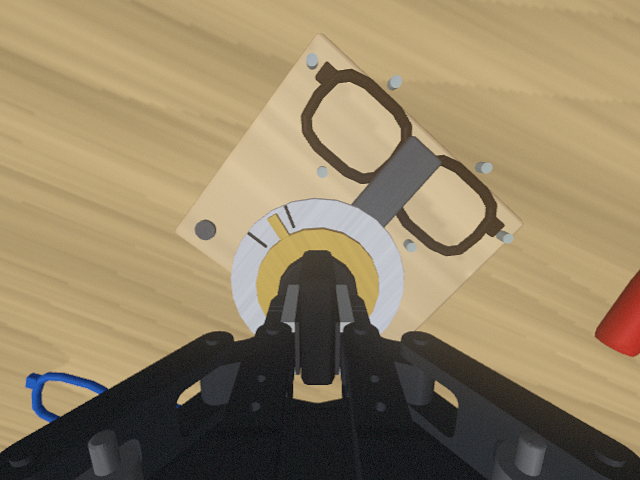

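The wrist view shows the tab at (277,224), between the first line (257,240) and the second (290,216). That is about 19° turned, so roughly 10 to 11° remain.

Emit:
arm_command(series=[0,0,0,0,2.5,0,0,0,0,5,0,0,0,0,7.5,0,0,0,0,10,0,0,0,0,10.3])

```text
clock: 6.03
eef_pos: [443.4, 209.9, 69.5]
tool_rot: [3.141, 0.0, 0.234]
force: [-2.3, -1.6, 7.2]
width: 13.0
gripper_force: 59.3
```

Emit:
arm_command(series=[0,0,0,0,0,30,0,0,0,0,50,0,0,0,0,50,0,0,0,0,50,0,0,0,0])

```text
clock: 6.45
eef_pos: [443.5, 210.2, 69.1]
tool_rot: [-3.141, 0.0, 0.235]
force: [0.0, 0.1, 0.5]
width: 42.4
gripper_force: 0.0
```

Emit:
arm_command(series=[50,0,0,-2,0,50,0,0,-5,0,50,0,0,-8,0,50,0,0,-11,0,50,0,0,-12,0])

```text
clock: 6.87
eef_pos: [445.5, 210.3, 192.6]
tool_rot: [-3.14, -0.005, 0.235]
force: [0.0, -0.2, -0.2]
width: 42.6
gripper_force: 0.0
```

```bash
python3 - <<'E'
from h import *
from cell import viewer
togo(445.3,210.2,69,13.5)
p,d=viewer.get_image("wrist");cv2.imwrite('pics/w3.png',cv2.resize(p[120:340,180:470,::-1],None,fx=2.6,fy=2.6,interpolation=cv2.INTER_CUBIC))
E
```

```text
t 6.8667 pos [445.5 210.3 192.6] rot [-179.9   -0.3   13.5] cm [-0.09  0.02 12.36] roll -0.0 j7 -1.22 F [ 0.  -0.2 -0.2] T [-0.02 -0.01 -0.02] 42.6
```

View pics/w3.png

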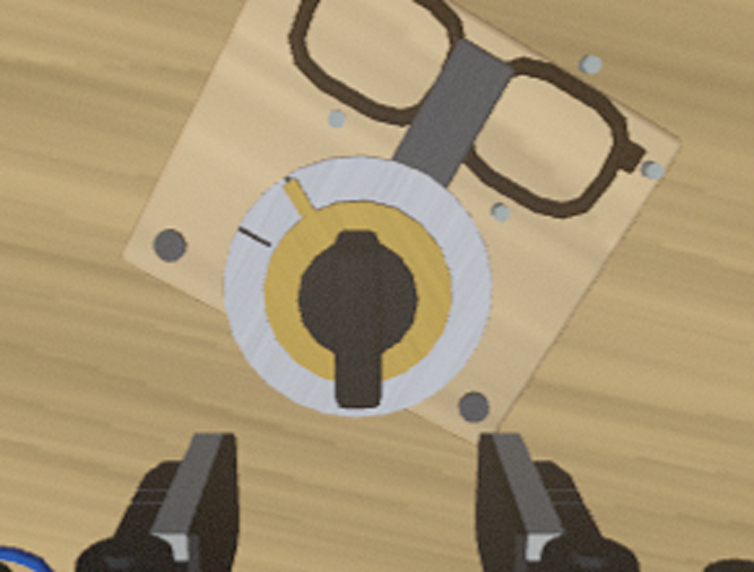

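The tab at (298,198) now covers the second line, and the first line is clear at (255,237). The bar is about 30° from the front's x axis, the glasses are still in place, and the gripper is clear.

```bash
python3 -c "
from cell import workorder
print(workorder.finish_job())"
```

```text
the job is handed in; nothing more can be done
None
```

I turned the loaded jig's knob clockwise to the bite and about 30° past it, leaving the tab over the second line, then let go without turning it back and handed the job in. The spectacle front is still in place and the empty jig's knob was not touched.

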